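# Unclip the two spent desiccant cartridges for drying

## Task

The two long desiccant cartridges are spent: pull them out of the sloping spring-clip strip one at a time, putting the first down before you unclip the second, and lay both down, without dropping them, side by side across the two raised bars of the aluminium drying tray. Leave the short cartridge in its clip and the canister, bottle and dish standing where they are.

Things in the scene. Friction and masses are not known exactly. Their poses are not given: they have to be found in the camera images.
- clip_strip: Grey sheet-metal easel, fixed, 150 (x) x 240 (y) mm. Origin: centre of its underside; x horizontal, from low front edge to high rear; y along the row of clips. Its 170 x 240 mm board slopes up towards +x at 28 degrees; the middle of its face is 78 mm above the origin. The board's outward normal, (-0.469, 0, 0.883) in this frame, is the way the cartridges are pulled out, straight
- clip_0 (a point): Cartridge seat (where its centre sits) of the clip at y = +75 mm of the strip. Each seat lies 30 mm above the board's face; the cartridge's axis runs up the slope. A cartridge resists with about 10 N, snaps past the beads after 9 mm of pull (they then push it out), is free of them after 20 mm and above the jaws after 35 mm
- clip_1 (a point): Cartridge seat of the middle clip. Each clip has two pairs of 8 mm wide steel spring jaws, 37 mm up and down the slope from the seat, 36 mm over their backs and standing 50 mm above the board, whose beads close over the cartridge's necks. The tube between them is free for the fingers, 18 mm clear below
- clip_2 (a point): Cartridge seat of the clip at y = -75 mm of the strip
- bar_mid (a point): Middle of the fixed steel carrying bar, 12 mm thick, along the strip's y over the top end of the board, 84 mm up the slope from the seats and 165 mm above the board's face, on a post at either end (y = +/-113 mm). A gripper held upright over a cartridge strikes it; one that leans 28 degrees, along the board's normal, clears it
- long_a_mid (a point): First long desiccant cartridge, loose, about 0.12 kg: aluminium tube 24 mm thick, 60 mm long, with thin dark rings; at each end an 18 mm neck 14 mm long, then a square grey cap 26 x 26 x 21 mm; 130 mm long in all. This point is its centre, on its axis; x runs along the tube, z square to two cap faces. Starts in any one of the three clips, x rising up the slope, z along the board's outward normal
- long_b_mid (a point): Second long (same as the first) desiccant cartridge, loose, about 0.12 kg: aluminium tube 24 mm thick, 60 mm long, with thin dark rings; at each end an 18 mm neck 14 mm long, then a square grey cap 26 x 26 x 21 mm; 130 mm long in all. This point is its centre, on its axis; x runs along the tube, z square to two cap faces. Starts in any one of the three clips, x rising up the slope, z along the board's outward normal
- short_mid (a point): Short desiccant cartridge, loose, about 0.12 kg: aluminium tube 24 mm thick, 60 mm long, with thin dark rings; at each end an 18 mm neck 14 mm long, then a square grey cap 26 x 26 x 5 mm; 98 mm long in all. This point is its centre, on its axis; x runs along the tube, z square to two cap faces. Starts in any one of the three clips, x rising up the slope, z along the board's outward normal
- tray: Shallow aluminium tray, fixed, 178 (x) x 236 (y) mm, walls 26 high and 4 thick, floor 4 thick. Origin: centre of its underside. Two raised bars run along y inside at x = +/-54 mm, 18 wide, tops 16 mm above the origin. A long cartridge lies along x, caps on both bars, its axis 29 mm above the origin; two fit side by side, at about y = +45 and -45 mm
- objective_case_1_mid (a point): Objective canister with a black screw cap, 42 mm in diameter, 58 mm tall, standing on the desk. This point is its centre. A bystander, to be left standing where it is
- oil_bottle_mid (a point): Small brown bottle with a black cap, 25 mm in diameter, 52 mm tall, standing on the desk. This point is its centre. A bystander, to be left standing where it is
- dish_2_mid (a point): Flat clear round dish, 61 mm in diameter, 15 mm tall, lying on the desk. This point is its centre. A bystander, to be left standing where it is
There are look-alikes about, which are no part of the job. What is shaped like the part that bears long_b_mid but yellow is not meant.

How it is judged:
By the outcome, as a careful person would: the job done as asked, in the order asked, and still so for the second after the job is handed in, with the robot touching nothing.
It also fails if it takes over 61 s, if anything falls off the work surface, if the arm or the gripper's body presses on something with over 40 N, if the wrist force passes 120 N, or if a joint passes its speed limit or range.

## Robot

A 6-joint arm with a two-finger parallel gripper is mounted at the origin on a cart in front of the work surface, level with it; the furniture and walls round the work are solid. World frame = base frame: x ahead of the robot, y to its left, z up, the work surface at z = 0. Lengths are in mm, angles in rad, forces in N, time in s.
With the tool pointing down it reaches from about 300 to 875 mm from the base axis. Payload 6.4 kg.
Tool frame: the origin (TCP) lies at the very end of the fingers, on their centre line; the grasp point (between the pads) lies 19 mm behind it (grasp_offset is the distance from the TCP to the grasp point, in mm); z points along the fingers, y is the line along which they close (so a half turn about z gives the same grasp; the last joint's range is limited). The gripper opens to 88 mm and grips with 3 to 60 N. Pads are 18 mm wide; open, the fingers measure 123 mm over their backs; the gripper's body (75 mm by 187 mm) begins 45 mm behind the grasp point.
Start: joints at [0.913, 0.181, 1.607, -0, 1.354, -0.206], TCP at [251.028, 517.326, 238.714] pointing down, gripper open.
Joint ranges: [-2.99, 2.99], [-0.89, 2.07], [0.3, 2.58], [-1.14, 4.28], [0, 2.63], [-3.12, 3.12]. Speed limits (rad/s): [2.57, 2.57, 3.01, 3.14, 3.14, 3.14].

## Interface

Orientations are given as [roll, pitch, yaw] about the fixed x, y, z axes, in that order (R = Rz(yaw) Ry(pitch) Rx(roll)).
In Python, from bench import * gives the robot as it stands. Calls block until the motion is done:
- move_to(position, orientation): joint-space move of the TCP to a pose.
- line_to(position, rotation=None, feed=150, contact_N=None): straight line of the TCP; rotation=None keeps the orientation; feed is the mean speed in mm/s. With contact_N (N) it stops when the force on the tool has changed by that much, and returns True; else False.
- set_joints(angles): joint-space move.
- command_gripper(opening, grasp_force=None): finger opening in mm; grasp_force is the grip in N (None keeps the last); returns when the fingers have stopped.
- pause(seconds).
- solve_ik(position, orientation): joint angles nearest the present ones, or None.
- read_state(): the state.
- capture(name): name is "side" or "top"; returns (picture, depth): 384x512x3 uint8, blue, green, red; 384x512 float32, mm along the optical axis (not along the pixel's ray), 0 where there is no reading.
- camera_model(name): a dict with "fx", "fy", "cx", "cy" (pixels), "k1" (the pictures are not rectified: a ray, as slopes to the right and down, at radius r is drawn at 1 + k1 r^2 times it, then the intrinsics apply), "rvec" (rotation vector, rad) and "tvec" (3), from world to camera coordinates, as OpenCV has them. Camera axes: x right, y down, z forward; pixel columns grow to the right and rows downward; lengths in mm; the calibration is good to about 2 mm. A picture is of the moment at which its call begins. camera_model takes no time and is no camera call.
A pose or a line that the arm cannot do raises PlanningError and nothing moves.
- job_done(): hands the job in; it is judged then, once.
The state is a dict: "time": time; "joint_pos": joint angles; "dq": joint speeds; "tau": joint torques, N m; "tool_pos": TCP position; "eef_rot": TCP orientation; "force": force on the tool from outside, world axes, zero at the start; "ft_torque": the same for the moment, N m; "width": finger opening in mm; "grip_force": force on a finger pad.
Only numpy, scipy, OpenCV 4.12 (cv2) and the standard library are available. Lean on these libraries where they do the work, as an engineer would, in place of code of your own. Each camera call takes 0.05 s, during which the arm holds its last target. There are 200 camera calls.

## Working session

There is one attempt and no reset: what is moved stays moved. The work goes in short steps, each a Python script; the robot and the scene stay as the last script left them, time stands still between calls to the robot, and variables do not carry over. Pictures are saved under pics/ and viewed, at most 10 in all, crops included, and the job is handed in when it is done.

```bash
mkdir -p pics; ls
cat > h.py <<'E'
from bench import *
import numpy as np, cv2
from scipy.spatial.transform import Rotation as Ro
def cloud(name):
    im,d=capture(name); m=camera_model(name)
    K=np.array([[m['fx'],0,m['cx']],[0,m['fy'],m['cy']],[0,0,1]],float)
    v,u=np.mgrid[:384,:512]
    xn=(u-m['cx'])/m['fx']; yn=(v-m['cy'])/m['fy']; x,y=xn.copy(),yn.copy()
    for _ in range(20):
        s=1+m['k1']*(x*x+y*y); x,y=xn/s,yn/s
    P=np.dstack([x*d,y*d,d]); R=cv2.Rodrigues(np.array(m['rvec'],float))[0]
    W=(P-np.array(m['tvec'],float).reshape(3))@R
    W[d==0]=np.nan
    return im,W
E
python3 - <<'E'
from h import *
for n in('side','top'):
    im,W=cloud(n); np.savez(n+'0.npz',im=im,W=W)
    cv2.imwrite(f'pics/{n}0.png',cv2.resize(im,(768,576),interpolation=cv2.INTER_CUBIC))
print(read_state())
E
```

```text
pics
{'time': 0.1, 'joint_pos': array([ 9.12703692e-01,  1.81450630e-01,  1.60786813e+00,  3.11083167e-05,
        1.35380691e+00, -2.06288054e-01]), 'dq': array([ 0.00112675, -0.00248254, -0.00268322, -0.00014993,  0.00046687,
       -0.00061179]), 'tau': array([ 1.07111020e-03, -4.34818447e+01, -3.42698658e+01,  7.03992206e-02,
        3.39114096e-02, -5.87158320e-05]), 'tool_pos': array([250.71857222, 516.94474781, 237.92857404]), 'eef_rot': array([-3.14009837e+00, -3.43727945e-04,  2.68978110e+00]), 'force': array([ 0.8940759 ,  0.93778013, -0.1713777 ]), 'ft_torque': array([0.0479307 , 0.01239317, 0.03802738]), 'grip_force': 0.0, 'width': 88.11999169742664}
```

View pics/side0.png

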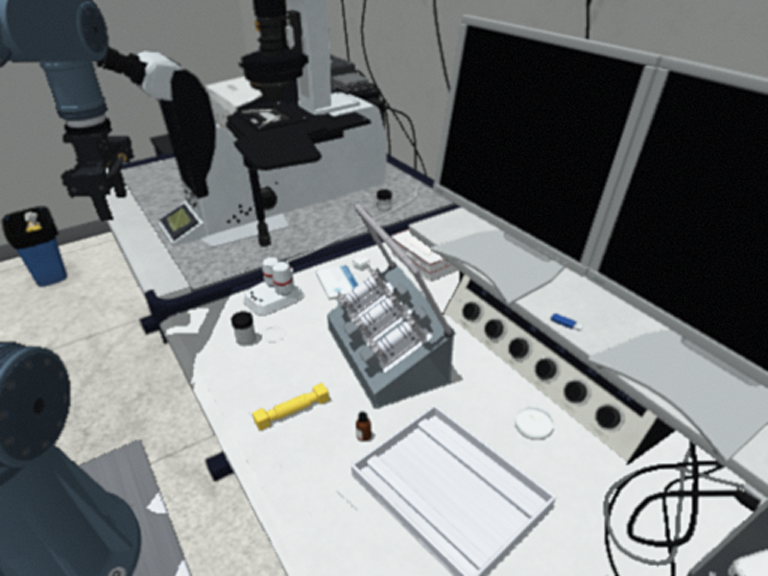

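View pics/top0.png

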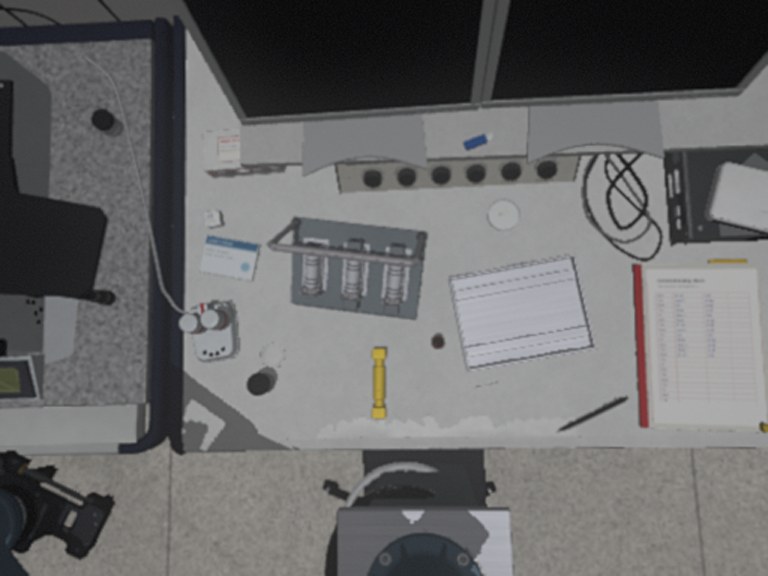

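Candidates for the long cartridges, in the top picture: tubes at (313,270), (353,272) and (395,275), one of them the short one, and the yellow look-alike at (379,383), which is excluded. Next I'll fit the strip and tray and take a close crop.

```bash
cat > fit.py <<'E'
from h import *
from scipy.optimize import least_squares
d=np.load('top0.npz'); W=d['W'];im=d['im']; s=np.load('side0.npz'); Ws=s['W']
px=lambda u,v:np.round(W[int(v/1.5),int(u/1.5)],1)
for p in [(313,270),(353,272),(395,275),(260,384),(438,341),(503,215),(379,383),(300,225),(415,310),(515,310)]: print(p,px(*p))
def tops(W,name):
    # rough ROI on strip: points z 20..150 
    P=W.reshape(-1,3); return P[np.isfinite(P).all(1)]
# board plane: RANSAC on ROI around strip
c=px(353,272)
for nm,w in(('top',W),('side',Ws)):
    P=tops(w,nm); m=(np.abs(P[:,:2]-c[:2])<150).all(1)&(P[:,2]>25)&(P[:,2]<130); P=P[m]
    rng=np.random.default_rng(0);best=None
    for _ in range(2000):
        a=P[rng.choice(len(P),3,False)]; n=np.cross(a[1]-a[0],a[2]-a[0]); l=np.linalg.norm(n)
        if l<1: continue
        n/=l; n*=np.sign(n[2])
        if abs(n[2]-.883)>.06: continue
        i=np.abs((P-a[0])@n)<2.5
        if best is None or i.sum()>best.sum(): best=i
    Q=P[best]; n=np.linalg.svd(Q-Q.mean(0),full_matrices=False)[2][2]; n*=np.sign(n[2])
    print(nm,len(Q),n,'yaw',np.degrees(np.arctan2(-n[1],-n[0])), 'off',n@Q.mean(0))
    r=cv2.minAreaRect(Q[:,:2].astype(np.float32)); print(r)
    t=px(515,310); P=tops(w,nm); m=(np.abs(P[:,:2]-t[:2])<170).all(1)&(P[:,2]>20)&(P[:,2]<32)
    print('tray',cv2.minAreaRect(P[m][:,:2].astype(np.float32)),m.sum())
    m=(np.abs(P[:,:2]-t[:2])<60).all(1)&(P[:,2]<32); print(np.histogram(P[m][:,2],bins=np.arange(-6,32,2)))
E
python3 fit.py
python3 - <<'E'
import cv2,numpy as np
a=np.load('side0.npz')['im'][165:275,205:315]; b=np.load('top0.npz')['im'][140:220,180:290]
f=lambda x:cv2.resize(x,None,fx=390/x.shape[1],fy=390/x.shape[1],interpolation=cv2.INTER_CUBIC)
a,b=f(a),f(b); b=cv2.copyMakeBorder(b,0,a.shape[0]-b.shape[0],0,0,cv2.BORDER_CONSTANT)
cv2.imwrite('pics/crop.png',cv2.hconcat([a,b]))
E
```

```text
(313, 270) [588.8 180.5 113.9]
(353, 272) [582.5 107.3 121.3]
(395, 275) [574.6  33.8 121.5]
(260, 384) [388.3 290.7  60.3]
(438, 341) [459.2 -38.9  55.4]
(503, 215) [ 696.1 -171.    16.2]
(379, 383) [384.1  75.3  19.7]
(300, 225) [671.4 201.5 112.4]
(415, 310) [518.2   2.8  50. ]
(515, 310) [ 515.8 -186.5    1.8]
top 2608 [-0.46548141  0.07271337  0.88206565] yaw -8.878484787871802 off -198.8408131496123
((594.203369140625, 108.43267059326172), (240.19268798828125, 150.5445098876953), 81.12800598144531)
tray ((503.90106201171875, -165.62503051757812), (177.46510314941406, 293.2082214355469), 8.808615684509277) 502
(array([  0,   6,  55, 243, 481, 446, 189,  31,   9,  61, 128, 121,  37,
        12,   0,   0,   0,   0]), array([-6, -4, -2,  0,  2,  4,  6,  8, 10, 12, 14, 16, 18, 20, 22, 24, 26,
       28, 30]))
side 2033 [-0.46453221  0.07074909  0.88272555] yaw -8.659702472518411 off -198.81136181017155
((592.212646484375, 105.28413391113281), (240.08482360839844, 150.3273162841797), 80.99454498291016)
tray ((532.9642333984375, -170.84005737304688), (247.86331176757812, 285.0430908203125), 5.414188385009766) 956
(array([  0,   0,   5, 168, 871, 737, 123,  22,  32,  73, 237, 174,  19,
         0,   0,   0,   0,   0]), array([-6, -4, -2,  0,  2,  4,  6,  8, 10, 12, 14, 16, 18, 20, 22, 24, 26,
       28, 30]))
```

View pics/crop.png

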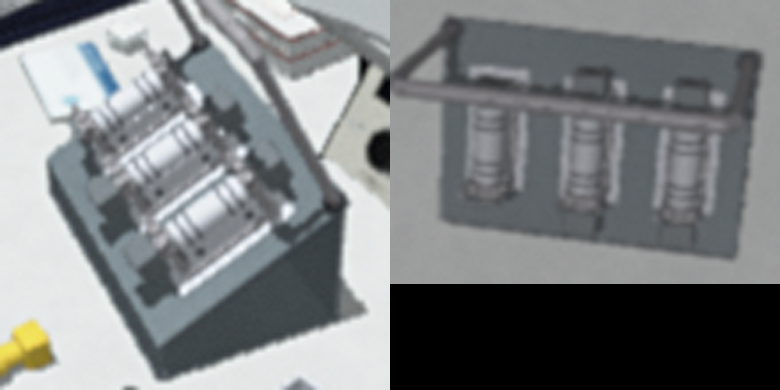

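The crop shows square dark caps beyond the jaws at the middle clip and at the right clip (crop pixels (593,75)/(585,225) and (690,90)/(680,230)). The left tube (490,140) has none, so it is the short one. I'll confirm that with depth profiles and refine the tray fit.

```bash
cat > fit2.py <<'E'
from h import *
from scipy.optimize import least_squares
Wt=np.load('top0.npz')['W'];Ws=np.load('side0.npz')['W']
psi=np.radians(-8.9)
def frame(psi): 
    Rz=Ro.from_euler('z',psi).as_matrix(); a=np.radians(28)
    ux=Rz@[np.cos(a),0,np.sin(a)]; n=Rz@[-np.sin(a),0,np.cos(a)]; y=Rz@[0,1,0]; return np.array([ux,y,n])
for nm,w,o in(('top',Wt,(594.2,108.4,78)),('side',Ws,(592.2,105.3,78))):
    P=w.reshape(-1,3); P=P[np.isfinite(P).all(1)]
    F=(P-np.array(o))@frame(psi).T
    print(nm)
    for c in(75,0,-75):
        m=(np.abs(F[:,1]-c)<18)&(np.abs(F[:,0])<28)&(F[:,2]>36)&(F[:,2]<46)
        print('clip',c,'tube y med',np.median(F[m][:,1]).round(1),'max n',np.percentile(F[m][:,2],90).round(1),m.sum())
        m=(np.abs(F[:,1]-c)<9)&(F[:,2]>12)&(F[:,2]<48)
        print('  u hist',list(np.histogram(F[m][:,0],bins=np.arange(-80,81,8))[0]))
        print('  n>36 capu',np.percentile(F[m&(F[:,2]>36)][:,0],[1,99]).round(1))
    m=(np.abs(P[:,0]-520)<135)&(np.abs(P[:,1]+186)<150)&(P[:,2]>21)&(P[:,2]<31)&(np.hypot(P[:,0]-459,P[:,1]+39)>22)
    Q=P[m][:,:2]
    def res(p):
        c,s=np.cos(p[2]),np.sin(p[2]); q=(Q-p[:2])@np.array([[c,-s],[s,c]])
        d=np.abs(q)-[87,116]; return np.where((d>0).all(1),np.hypot(*d.T),d.max(1))
    r=min((least_squares(res,[515+i,-186+j,np.radians(k)],loss='soft_l1',f_scale=2) for i in(-10,0,10) for j in(-10,0,10) for k in(5,10)),key=lambda r:r.cost)
    print('tray',r.x[:2].round(1),np.degrees(r.x[2]).round(2),len(Q),'med|res|',np.median(np.abs(r.fun)).round(2))
E
python3 fit2.py
```

```text
top
clip 75 tube y med 73.8 max n 43.2 149
  u hist [np.int64(0), np.int64(0), np.int64(0), np.int64(4), np.int64(17), np.int64(23), np.int64(16), np.int64(19), np.int64(17), np.int64(19), np.int64(20), np.int64(16), np.int64(16), np.int64(16), np.int64(0), np.int64(10), np.int64(15), np.int64(0), np.int64(0), np.int64(0)]
  n>36 capu [-255.9  289.2]
clip 0 tube y med -0.7 max n 43.4 142
  u hist [np.int64(0), np.int64(0), np.int64(17), np.int64(19), np.int64(20), np.int64(22), np.int64(14), np.int64(19), np.int64(17), np.int64(19), np.int64(20), np.int64(20), np.int64(19), np.int64(15), np.int64(0), np.int64(3), np.int64(23), np.int64(26), np.int64(12), np.int64(0)]
  n>36 capu [-257.4  304.8]
clip -75 tube y med -75.5 max n 43.6 153
  u hist [np.int64(0), np.int64(2), np.int64(19), np.int64(17), np.int64(22), np.int64(19), np.int64(18), np.int64(18), np.int64(19), np.int64(21), np.int64(18), np.int64(20), np.int64(17), np.int64(20), np.int64(0), np.int64(6), np.int64(19), np.int64(24), np.int64(16), np.int64(0)]
  n>36 capu [-249.8  319.2]
tray [ 508.2 -192.8] 9.01 471 med|res| 1.2
[... 403 characters left out ...]
p.int64(0), np.int64(3), np.int64(16), np.int64(16), np.int64(19), np.int64(18), np.int64(22), np.int64(22), np.int64(19), np.int64(18), np.int64(22), np.int64(22), np.int64(20), np.int64(17), np.int64(15), np.int64(16), np.int64(13), np.int64(16), np.int64(2), np.int64(0)]
  n>36 capu [-257.2  803.2]
clip -75 tube y med -77.0 max n 41.8 124
  u hist [np.int64(0), np.int64(4), np.int64(21), np.int64(16), np.int64(18), np.int64(19), np.int64(24), np.int64(21), np.int64(23), np.int64(22), np.int64(21), np.int64(23), np.int64(22), np.int64(26), np.int64(18), np.int64(20), np.int64(17), np.int64(19), np.int64(2), np.int64(0)]
  n>36 capu [-253.   321.3]
tray [ 506.6 -194.9] 8.93 828 med|res| 1.0
```

Depth confirms it. Cartridges about 130 mm long sit in clips 1 and 2, and the short one is in clip 0. Next come the geometry helpers and the reach checks, then the approach.

```bash
cat >> h.py <<'E'
O=np.array([593.2,106.9,0.]); PS=np.radians(-8.95); T=np.array([507.4,-193.9,0.]); PT=np.radians(8.97)
Rs=Ro.from_euler('z',PS).as_matrix(); Rt=Ro.from_euler('z',PT).as_matrix(); a=np.radians(28)
u=Rs@[np.cos(a),0,np.sin(a)]; ys=Rs@[0,1,0]; n=Rs@[-np.sin(a),0,np.cos(a)]
rpy=lambda x,y,z:Ro.from_matrix(np.array([x,y,z]).T).as_euler('xyz')
LEAN=rpy(-u,ys,-n); DOWN=rpy(-Rt[:,0],Rt[:,1],np.array([0,0,-1.]))
seat=lambda y:O+[0,0,78]+30*n+y*ys
clip=lambda y,d:seat(y)+(d-19)*n          # TCP, grasp point d mm out from the seat
place=lambda y,z:T+Rt@[0,y,0]+[0,0,29-19+z]
VIA=np.array([400,60,330.])
def st(t=''):
    s=read_state(); print(t,round(s['time'],1),s['tool_pos'].round(1),'w',round(s['width'],1),'g',round(s['grip_force'],1),'F',s['force'].round(1),'M',s['ft_torque'].round(2)); return s
E
python3 - <<'E'
from h import *
for p,o in [(VIA,LEAN),(clip(-75,110),LEAN),(clip(-75,0),LEAN),(clip(0,110),LEAN),(clip(0,0),LEAN),(place(-45,120),DOWN),(place(-45,0),DOWN),(place(45,0),DOWN)]:
    q=solve_ik(p,o); print(p.round(1),None if q is None else np.round(q,2))
command_gripper(50)
move_to(VIA,LEAN); st()
line_to(clip(-75,110)); st()
line_to(clip(-75,45)); st()
im,W=cloud('side'); cv2.imwrite('pics/s1.png',cv2.resize(im[100:300,150:400],(750,600),interpolation=cv2.INTER_CUBIC))
E
```

```text
[400.  60. 330.] [-0.14 -0.69  2.18 -0.01  1.16 -1.55]
[525.4  41.7 184.8] [-0.14 -0.16  2.14 -0.01  0.67 -1.55]
[576.4  33.6  87.7] [-0.14  0.15  2.08 -0.01  0.42 -1.55]
[537.1 115.7 184.8] [ 0.05 -0.08  2.07 -0.16  0.67 -1.26]
[588.1 107.7  87.7] [ 0.03  0.21  2.02 -0.2   0.45 -1.23]
[ 514.4 -238.3  130. ] [-0.64  0.28  1.72 -0.    1.14 -2.37]
[ 514.4 -238.3   10. ] [-0.64  0.47  1.76 -0.    0.91 -2.37]
[ 500.4 -149.5   10. ] [-0.52  0.4   1.87 -0.    0.87 -2.25]
 2.6 [400.1  60.4 330.2] w 50.1 g 0.0 F [-0.3  0.5  0.1] M [ 0.05  0.17 -0.04]
 4.0 [525.5  41.8 185.4] w 50.0 g 0.0 F [ 0.1  0.5 -0.2] M [0.1  0.2  0.04]
 4.6 [555.6  36.9 127.9] w 50.2 g 0.0 F [-0.5 -0.1 -0.7] M [ 0.02  0.22 -0.03]
```

View pics/s1.png

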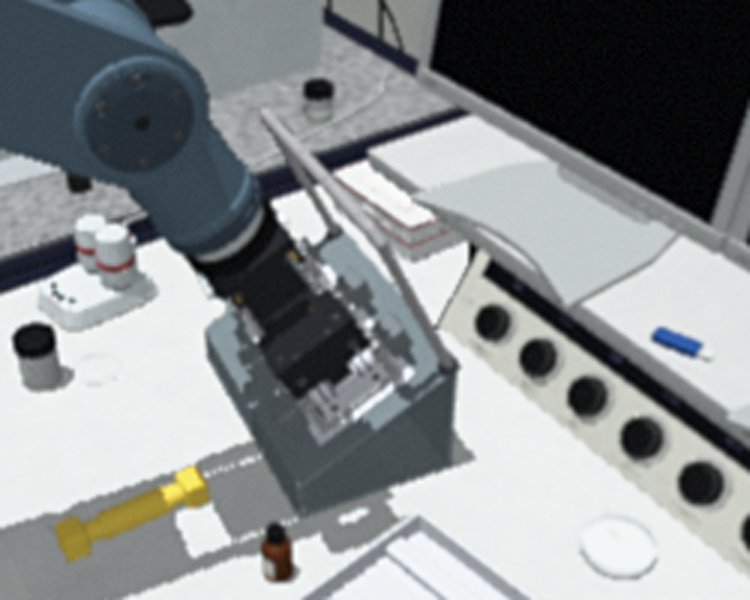

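The gripper leans along the normal over clip_2 (crop about (335,380)) and is clear of the bar (400,280). I'll lower it under a contact guard, grip gently, then firmly, and pull.

Run:
```python
from h import *
hit=line_to(clip(-75,0),feed=60,contact_N=8); st(f'in {hit}')
if not hit:
    command_gripper(15,6); st('soft')
    command_gripper(15,45); st('firm')
```

```text
in False 5.5 [576.5  33.6  87.8] w 50.1 g 0.0 F [-0.2  0.1 -1.1] M [ 0.04  0.26 -0.04]
soft 6.1 [576.4  32.4  88. ] w 23.4 g 5.7 F [-3.4 -7.9  4.5] M [-1.08  0.53 -0.62]
firm 6.3 [576.4  32.4  88. ] w 21.6 g 44.3 F [-4.6 -8.   2.5] M [-1.11  0.54 -0.64]
```

Run:
```python
from h import *
off=-1.3*ys
line_to(clip(-75,0)+off,feed=20); st('nudge')
line_to(clip(-75,12)+off,feed=30); st('12')
line_to(clip(-75,60)+off,feed=80); st('60')
im,W=cloud('side'); cv2.imwrite('pics/s2.png',cv2.resize(im[130:290,170:370],(750,600),interpolation=cv2.INTER_CUBIC))
```

```text
nudge 6.6 [576.4  32.2  88.1] w 21.8 g 44.3 F [-3.  -1.7  4. ] M [-0.2   0.31 -0.21]
12 7.1 [569.7  33.5  97.7] w 21.5 g 44.5 F [-5.8  0.1  0.9] M [ 0.14  0.85 -0.01]
60 7.9 [548.5  36.7 140.7] w 21.7 g 44.7 F [-0.1 -0.1 -0.3] M [ 0.13  0.33 -0.01]
```

View pics/s2.png

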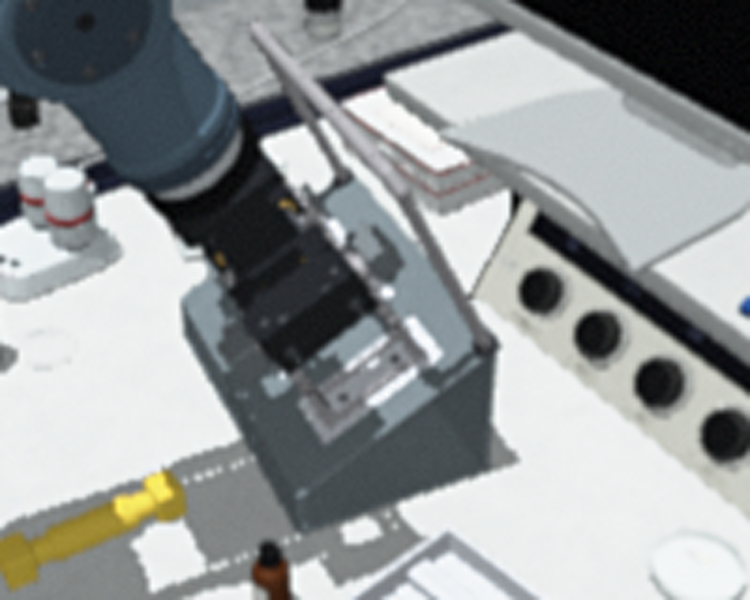

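Run:
```python
from h import *
line_to(clip(-75,110)-1.3*ys,feed=200); line_to([440,20,270],feed=200); st('via')
move_to(place(-45,110),DOWN); pause(0.2); st('over')
im,W=cloud('side'); np.savez('s3.npz',im=im,W=W); cv2.imwrite('pics/s3.png',cv2.resize(im[150:384,150:450],(750,585),interpolation=cv2.INTER_CUBIC))
```

```text
via 9.1 [440.   19.9 268.8] w 22.0 g 44.7 F [ 0.2  0.4 -2. ] M [ 0.04  0.3  -0.  ]
over 10.5 [ 515.  -237.6  121.3] w 21.9 g 44.8 F [ 0.1 -0.2 -1.6] M [ 0.03 -0.03 -0.06]
```

View pics/s3.png

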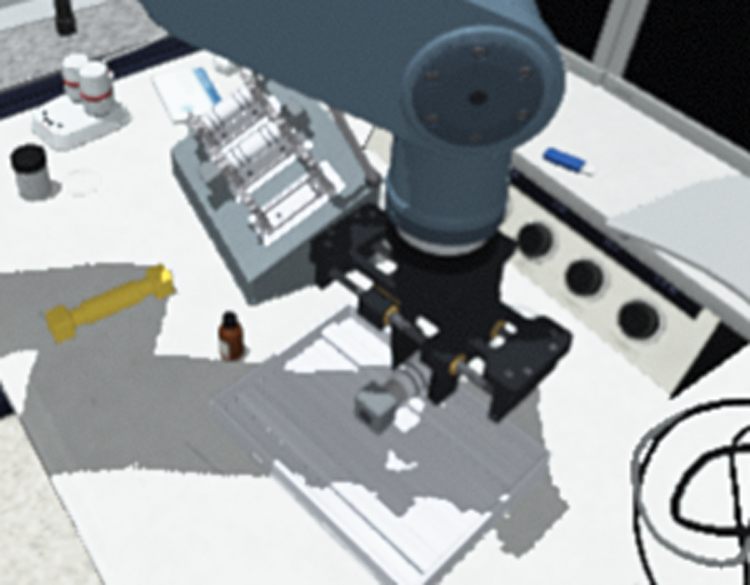

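The cartridge is held; its near cap shows at crop (377,405). I'll check its level and offset, then lower it.

```bash
cat > chk.py <<'E'
from h import *
def chk(W):
    s=read_state(); c=s['tool_pos']+[0,0,19]
    P=W.reshape(-1,3); P=P[np.isfinite(P).all(1)]; F=(P-c)@Rt
    for lo,hi in((-75,-42),(42,75)):
        m=(F[:,0]>lo)&(F[:,0]<hi)&(np.abs(F[:,1])<25)&(np.abs(F[:,2])<25); Q=F[m]
        if len(Q)>5: print('cap',lo,len(Q),'min',np.percentile(Q,3,axis=0).round(1),'max',np.percentile(Q,97,axis=0).round(1))
E
python3 - <<'E'
from chk import *
chk(np.load('s3.npz')['W'])
line_to(place(-45,15),feed=120); pause(.2); st('15')
print(line_to(place(-45,-4),feed=15,contact_N=4)); s=st('touch')
E
```

```text
cap -75 250 min [-66.1 -11.4  -9.8] max [-46.2  12.3  12.7]
15 11.7 [ 515.  -238.8   25.9] w 21.9 g 44.8 F [ 0.2 -0.1 -1.5] M [0.04 0.04 0.01]
True
touch 12.6 [ 514.4 -238.3   10.5] w 22.4 g 44.7 F [-0.7 -0.4  5.5] M [-0.03  0.03 -0.02]
```

Contact came at almost exactly the nominal height. I'll release, retreat and go for the second cartridge, applying the lateral correction.

Run:
```python
from h import *
command_gripper(40); st('rel')
line_to(place(-45,130),feed=150); st('up')
im,W=cloud('side'); P=W.reshape(-1,3); P=P[np.isfinite(P).all(1)]; F=(P-T)@Rt
m=(np.abs(F[:,0])<70)&(np.abs(F[:,1]+45)<22)&(F[:,2]>30)&(F[:,2]<60); print('laid',m.sum(),np.percentile(F[m],[3,97],axis=0).round(1))
command_gripper(50)
move_to([440,60,270],LEAN); off=-1.3*ys
line_to(clip(0,100)+off,feed=200); line_to(clip(0,45)+off,feed=120)
hit=line_to(clip(0,0)+off,feed=60,contact_N=8); st(f'in {hit}')
if not hit:
    command_gripper(15,6); st('soft')
    command_gripper(15,45); st('firm')
```

```text
rel 13.0 [ 513.4 -237.6    9.5] w 40.2 g 0.0 F [ 0.2 -0.8 -0.2] M [0.08 0.01 0.  ]
up 14.1 [ 513.8 -237.9  139. ] w 40.1 g 0.0 F [-0.1  0.6 -0. ] M [0.05 0.02 0.03]
laid 701 [[-64.7 -55.6  31.3]
 [ 59.2 -32.4  43.8]]
in False 18.1 [587.9 106.4  87.7] w 50.2 g 0.0 F [ 1.1 -0.4 -0.4] M [ 0.08  0.23 -0.05]
soft 18.6 [588.  106.3  88. ] w 23.1 g 5.8 F [-2.4 -1.4  2.9] M [-0.24  0.3  -0.18]
firm 18.9 [588.  106.3  88. ] w 22.5 g 44.4 F [-3.9 -2.   4.9] M [-0.32  0.34 -0.17]
```

Run:
```python
from chk import *
off=-1.5*ys
line_to(clip(0,12)+off,feed=30); st('12')
line_to(clip(0,60)+off,feed=80); st('60')
line_to(clip(0,110)+off,feed=200); line_to([440,60,270],feed=200); st('via')
move_to(place(45,110),DOWN); pause(0.2); st('over')
im,W=cloud('side'); chk(W); cv2.imwrite('pics/s4.png',cv2.resize(im[150:384,150:450],(750,585),interpolation=cv2.INTER_CUBIC))
```

```text
12 19.4 [581.3 107.3  97.6] w 21.9 g 44.4 F [-5.5  1.2  0.6] M [0.18 0.89 0.01]
60 20.2 [560.2 110.6 140.7] w 21.6 g 44.3 F [-0.1  0.4 -1. ] M [0.11 0.36 0.01]
via 21.4 [440.   59.9 268.9] w 21.6 g 44.9 F [ 0.3 -0.1 -1.8] M [0.03 0.27 0.03]
over 22.7 [ 500.9 -148.5  121.2] w 22.1 g 45.1 F [ 0.8  0.  -2.3] M [0.04 0.03 0.02]
cap -75 215 min [-66.2 -11.9 -10.7] max [-47.5  11.7  12.9]
```

View pics/s4.png

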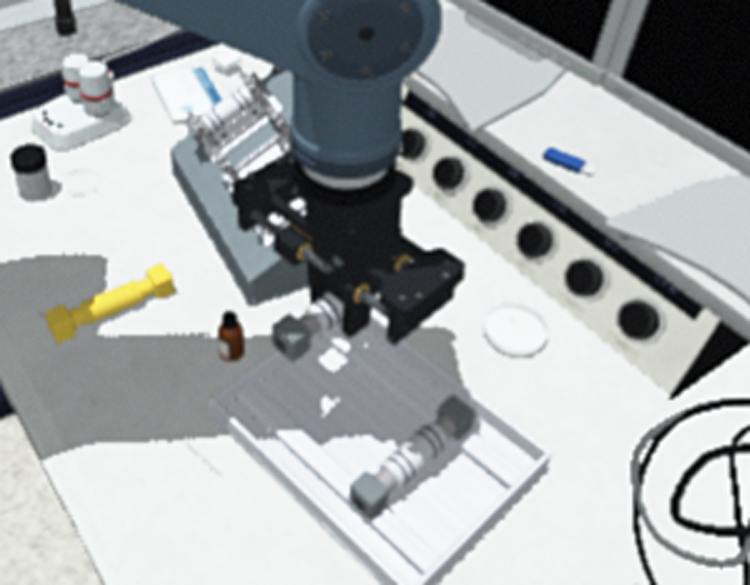

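The first cartridge lies across both bars, caps at (370,490) and (458,415). The second is held level above its place, cap at (293,337).

Run:
```python
from chk import *
line_to(place(45,15),feed=120); pause(.2); st('15')
print(line_to(place(45,-4),feed=15,contact_N=4)); st('touch')
command_gripper(40); st('rel')
line_to(place(45,150),feed=150)
move_to([420,60,330],LEAN); st('away')
im,W=cloud('side'); P=W.reshape(-1,3); P=P[np.isfinite(P).all(1)]; F=(P-T)@Rt
for y in(-45,45):
    m=(np.abs(F[:,0])<70)&(np.abs(F[:,1]-y)<22)&(F[:,2]>30)&(F[:,2]<60); print('laid',m.sum(),np.percentile(F[m],[3,97],axis=0).round(1))
cv2.imwrite('pics/s5.png',cv2.resize(im[150:384,100:400],(750,585),interpolation=cv2.INTER_CUBIC))
```

```text
15 23.9 [ 501.  -149.8   25.8] w 22.0 g 45.1 F [ 0.1  0.8 -1.1] M [0.08 0.02 0.01]
True
touch 24.8 [ 500.3 -149.5   10.5] w 22.5 g 44.4 F [-0.4  0.3  5.1] M [0.07 0.14 0.01]
rel 25.2 [ 499.4 -148.9    9.6] w 40.0 g 0.0 F [-0.7 -0.8  0.3] M [ 0.08  0.06 -0.  ]
away 27.5 [420.2  59.6 329.4] w 39.7 g 0.0 F [-0.3 -0.5  0.3] M [0.06 0.16 0.01]
laid 694 [[-64.6 -55.7  31.3]
 [ 59.1 -32.4  43.5]]
laid 559 [[-65.   33.8  31.1]
 [ 58.2  56.4  42.5]]
```

View pics/s5.png

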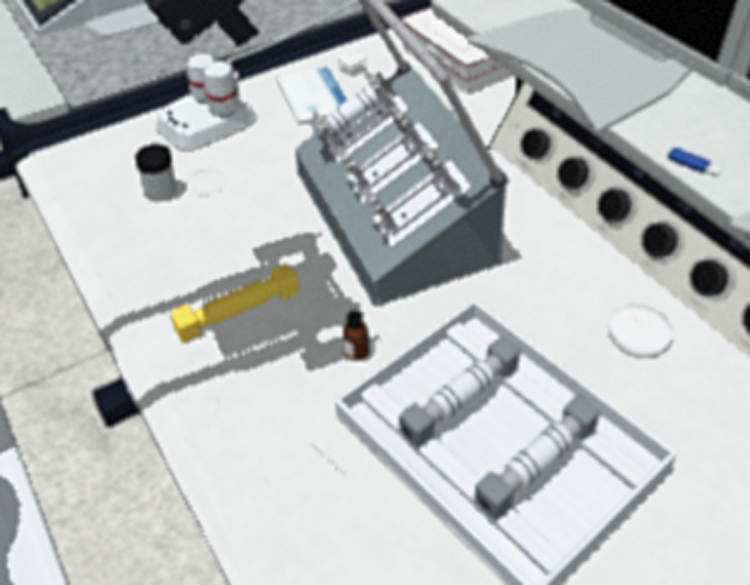

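Both long cartridges lie across the bars, at (460,390) and (538,455). The short one is still in its clip (360,110), and the canister (155,170), bottle (355,335) and dish (640,330) are where they were.

```bash
python3 -c "
from bench import *
print(job_done())"
```

```text
the job is handed in; nothing more can be done
None
```

The job is handed in: I unclipped both long cartridges one at a time and laid them side by side across the tray's two bars. The last picture shows the short cartridge still in its clip and the canister, bottle and dish undisturbed, with the robot's clock at about 27.5 s.

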